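# Start the copper polishing bench

## Task

Start up the polishing bench on low speed. Press the raised end of the orange rocker on top of the blue dust extractor right down to its stop (on), then the raised end of the white speed rocker on the polisher's grey control box right down to its stop (low), and only then press the green start button right in and let it spring back. Do not press the red stop button, and leave the loose things around the controls where they are: nothing is to be picked up.

Things in the scene. Friction and masses are not known exactly. Their poses are not given: they have to be found in the camera images.
- extractor: bench dust extractor: fixed blue cabinet 280 (x) x 220 (y) x 210 mm high, round grille in front, standing on the left or the right of the bench. Origin: centre of its underside; x axis to its back (away from the robot at yaw 0), z up. Its rocker's pivot is 85 mm in front of the centre of the flat top (local x = -0.085, y = 0); the copper cup stands on the top behind the rocker.
- extractor_rocker (a joint): orange rocker on the extractor's top: V-shaped paddle 50 mm long (along the extractor's x), 26 mm wide, in a black frame 64 x 38 x 4 mm high. Angle in rad: 0 = off (far end, towards the extractor's back, raised), 0.35 = on (far end down). It tips stiffly about its middle at 3 to 5 N on its end, the same all the way, and stays where it is left, so push it down to its stop.
- extractor_rocker_end (a point): point on the orange rocker's upper face, far half, 19 mm from the pivot (the place to press; the paddle ends 6 mm farther). Off: 13.5 mm above the cabinet's top (that half slopes up 0.35 rad, its end 15.6 mm up). On: 7 mm above the top, that half level.
- control_box: the polisher's fixed grey control box on the bench in front of the polishing motor, 100 (x) x 200 (y) x 60 mm high, level top. Origin: centre of its underside; x axis away from the robot at yaw 0, y to the left. On its top at local x = 0: white speed rocker (pivot at y = 0.065), green start button (y = 0), red mushroom stop button (y = -0.065).
- speed_rocker (a joint): white rocker on the control box, same make and size as the orange one, running along the box's x. Angle in rad: 0 = high speed (near end, towards the robot, raised), 0.35 = low speed (near end pressed down). Same stiffness; it too stays where it is left.
- speed_rocker_end (a point): point on the upper face of the white rocker's near half, 19 mm from the pivot (the place to press). High: 13.5 mm above the box's top, sloping up to the end; low: 7 mm above it, that half level.
- start_button (a joint): green spring push button, cap 28 mm across in a steel collar 44 mm across and 12 mm high. Travel in m: 0 = out, 0.006 = right in. Needs 1.5 N to start and 5 N right in; springs back when let go.
- start_button_top (a point): centre of the green cap's upper face; 22 mm above the box's top when out, 16 mm when right in
- stop_button (a joint): red mushroom stop button, head 40 mm across, on a yellow ring. Travel in m: 0 = out, 0.006 = in. Not to be pressed.
- stop_top (a point): centre of the red head's upper face, 30 mm above the box's top, 65 mm to the right of the start button
- copper_cup: loose copper cup, 64 mm across, 55 mm high, standing on the extractor's top behind the rocker. Origin: centre of its underside
- compound_bar: loose red-brown bar of polishing compound, 45 x 120 x 32 mm high, on the bench just in front of the control box. Origin: centre of its underside
- marker: loose red and black marker pen, 140 mm long, 15 mm thick, lying in front of the control box. Origin: centre of its underside
- hammer: loose hammer with wooden handle, 260 mm long, lying on the bench on the right, near the robot. Origin: on the bench beneath it
- copper_plate: loose copper plate, 170 mm across, 20 mm high, lying on top of the fixed green stock cabinet (260 x 220 x 170 mm high) that stands on the side of the bench away from the extractor. Origin: centre of its underside
- felt_wheel: loose white felt polishing wheel, 68 mm across, 30 mm high, lying between the control box and the polishing motor. Origin: centre of its underside
- paste_jar: loose amber jar with black lid, 66 mm across, 75 mm high, standing between the control box and the polishing motor. Origin: centre of its underside

How it is judged:
On the way, in this order (a step that is already met when the one before it is completed fails the run):
1. the extractor's orange rocker is pressed down to on (value of joint extractor_rocker above 0.28 rad and value of joint speed_rocker below 0.1 rad), for 0.1 s.
2. the white speed rocker is pressed down to low (value of joint each of speed_rocker, extractor_rocker above 0.28 rad), for 0.1 s.
3. the green start button is pressed right in (all of step 2 and value of joint start_button above 0.0045 m), for 0.05 s.
At the end, for the whole second after the job is handed in: both rockers stand over at on and low speed (above 0.28 of 0.35 rad), the start button has been pressed in at least 4.5 of its 6 mm and is out again, the stop button is out, and no loose thing is more than 15 mm from where it stood (all of step 2 and value of joint each of start_button, stop_button below 0.001 m and distance of each of copper_cup, compound_bar, marker, hammer, copper_plate, felt_wheel, paste_jar from where it was at the start of the episode below 0.015 m); the robot touches nothing.
It fails at once if start is pressed before both rockers are switched (value of joint start_button above 0.0025 m and value of joint any of extractor_rocker, speed_rocker below 0.28 rad).
It fails at once if the red stop button is pressed (value of joint stop_button above 0.002 m).
It fails at once if a loose thing (cup, compound bar, marker, hammer, plate, felt wheel or jar) is knocked, shifted or picked up: moved by more than 15 mm (distance of any of copper_cup, compound_bar, marker, hammer, copper_plate, felt_wheel, paste_jar from where it was at the start of the episode above 0.015 m).
It also fails if it takes over 51 s, if anything falls off the work surface, if the arm or the gripper's body presses on something with over 40 N, if the wrist force passes 120 N, or if a joint passes its speed limit or range.

## Robot

A 6-joint arm with a two-finger parallel gripper is mounted at the origin on the work surface. World frame = base frame: x ahead of the robot, y to its left, z up, the work surface at z = 0. Lengths are in m, angles in rad, forces in N, time in s.
With the tool pointing down it reaches from about 0.3 to 0.75 m from the base axis. Payload 8.5 kg.
Tool frame: the origin (TCP) lies at the very end of the fingers, on their centre line; the grasp point (between the pads) lies 19 mm behind it; z points along the fingers, y is the line along which they close (so a half turn about z gives the same grasp; the last joint's range is limited). The gripper opens to 85 mm and grips with 20 to 120 N. Pads are 22 mm wide; open, the fingers measure 114 mm over their backs; the gripper's body (76 mm by 85 mm) begins 54 mm behind the grasp point. The pads swing forward as they close: fully open they stand 13 mm farther back than shut.
Start: joints at [-1.336, 0.381, 1.297, -0, 1.464, -0.215], TCP at [0.239, -0.495, 0.231] pointing down, gripper open.
Joint ranges: [-3.11, 3.11], [-0.89, 2.33], [0.22, 2.48], [-1.42, 4.56], [0.17, 2.85], [-2.88, 2.88]. Speed limits (rad/s): [2.39, 2.39, 3.14, 3.14, 3.14, 3.14].

## Interface

Orientations are given as a unit quaternion [w, x, y, z].
In Python, from station import robot gives the robot as it stands.
- The arm moves only by the shell command python3 -m creep 'ROWS' [FORCE]. ROWS is a JSON object with one list for each field, all of the same length, 1 to 10, a row being the entries at one place: dx, dy, dz (the shift in shares of 0.5 m (1.0 is 0.5 m)), wx, wy, wz (a rotation vector in parts of the range, where 1.0 means pi rad), jaw (the finger opening in m); each row shifts and turns the commanded pose from where the row before left it, along the tool's axes as they then stand; what a row does not reach is not made up. A row lasts 1/12 s, in which the tool goes at most 0.0417 m and 0.125 rad, less where a joint would pass 70% of its speed; a pose out of reach is approached as far as the arm can. The fingers move at their own pace and stop on an object; FORCE is the grip in N (left out, the last holds). Time passes only in rows, so rows that do not move let the fingers close. It prints the time, the measured TCP pose, the force, the opening and the grip force at its end. Input that does not fit is refused with a message, and nothing moves.
- robot.get_state(): the state, without advancing time (a new reading comes with each control period).
- robot.capture(name): name is "scene" or "top"; returns a dict with "frame" (420x560x3 uint8, blue, green, red), "intrinsics" (3x3 intrinsics, pixels), "rvec" (rotation vector, rad) and "tvec" (3), from world to camera coordinates, as OpenCV has them. Camera axes: x right, y down, z forward; pixel columns grow to the right and rows downward; lengths in m; the calibration is good to about 2 mm. A picture is of the moment at which its call begins. There is no depth.
- robot.sign_off(): hands the job in; it is judged then, once.
Trained networks look in the newest picture that a camera, given by its name, has taken for a name from the list of things; names that differ only in an ending like _2 or _b are one class to them, and where a whole thing is asked for, a point or a joint stands for the part that bears it (a point fixed in the world has none). Each returns a list of dicts, best first, with "score" (0 to 1); they miss things now and then, are a little off and sometimes report something else, mostly with a low value. They report only what shows in the picture. A call takes as long as a camera call.
- robot.cut_out(label, camera): "pixels" (420x560 bool, what is visible of it) and "extent" ([left, top, width, height] in pixels, round what is visible of it).
- robot.landmark_of(label, camera): "xy" ([column, row] in pixels: a listed point, or the origin of a listed thing).
The state is a dict: "time_s": time; "q": joint angles; "dq": joint speeds; "joint_efforts": joint torques, N m; "tcp_pos": TCP position; "ee_rot": TCP orientation; "contact_force": force on the tool from outside, world axes, zero at the start; "moment": the same for the moment, N m; "finger_gap": finger opening in m; "grasp_force": force on a finger pad.
Only numpy, scipy, OpenCV 4.12 (cv2) and the standard library are available. Lean on these libraries where they do the work, as an engineer would, in place of code of your own. Each camera call takes 0.05 s, during which the arm holds its last target. There are 200 camera calls.

## Working session

There is one attempt and no reset: what is moved stays moved. The work goes in short steps, Python scripts to look and compute and a shell command to move; the robot and the scene stay as the last step left them, time stands still between calls to the robot, and variables do not carry over. Pictures are saved under pics/ and viewed, at most 10 in all, crops included, and the job is handed in when it is done.

```bash
mkdir -p pics
cat > h.py <<'E'
import numpy as np, cv2
from station import robot
C={}
def cap(n):
    C[n]=robot.capture(n); return C[n]
def P(n):
    c=C[n]; R=cv2.Rodrigues(np.array(c["rvec"],float))[0]
    return np.array(c["intrinsics"],float),R,np.array(c["tvec"],float).ravel()
def ray(n,xy):
    K,R,t=P(n); d=R.T@np.linalg.inv(K)@np.array([xy[0],xy[1],1.]); return -R.T@t,d
def atz(n,xy,z):
    o,d=ray(n,xy); return o+d*(z-o[2])/d[2]
def tri(xs):
    A=np.zeros((3,3));b=np.zeros(3);L=[]
    for n,xy in xs:
        o,d=ray(n,xy); d=d/np.linalg.norm(d); M=np.eye(3)-np.outer(d,d); A+=M;b+=M@o;L.append((o,M))
    p=np.linalg.solve(A,b); return p,[float(np.linalg.norm(M@(p-o))) for o,M in L]
def proj(n,p):
    K,R,t=P(n); q=K@(R@np.array(p,float)+t); return q[:2]/q[2]
E
python3 - <<'E'
from h import *
np.set_printoptions(precision=4,suppress=True)
for n in("scene","top"):
    c=cap(n); cv2.imwrite(f"pics/{n}0.png",c["frame"])
    print(n,ray(n,(280,210)))
for l in "extractor extractor_rocker_end control_box speed_rocker_end start_button_top stop_top copper_cup compound_bar marker felt_wheel paste_jar hammer copper_plate".split():
    xs=[]
    for n in("scene","top"):
        r=robot.landmark_of(l,n)
        if r: xs.append((n,r[0]["xy"])); print(l,n,np.array(r[0]["xy"]),round(r[0]["score"],2),len(r))
    if len(xs)==2: print("   ",*tri(xs))
print(robot.get_state())
E
```

```text
scene (array([ 1.264 , -0.2539,  1.0552]), array([-0.653 ,  0.2164, -0.7258]))
top (array([0.2705, 0.0085, 1.4796]), array([ 0.1456,  0.0077, -0.9893]))
extractor_rocker_end scene [419.1 180. ] 0.55 1
extractor_rocker_end top [146.5 187. ] 0.62 1
    [0.5097 0.3735 0.2104] [0.0024114689198765494, 0.002411468919876598]
control_box scene [287.9 261.1] 0.98 1
control_box top [250.6 234.6] 0.61 1
    [ 0.415   0.0872 -0.1313] [0.030622729002455377, 0.030622729002455305]
speed_rocker_end scene [309.1 237.9] 0.47 1
speed_rocker_end top [261.4 201.6] 0.46 1
    [0.5018 0.0776 0.0754] [0.0030997747629395453, 0.0030997747629396056]
start_button_top scene [285.4 241. ] 0.59 1
start_button_top top [278.8 201. ] 0.4 1
    [0.5012 0.0193 0.0837] [0.004324469017453986, 0.004324469017454019]
stop_top scene [260.3 246.3] 0.62 1
stop_top top [302.  204.5] 0.59 2
    [ 0.4938 -0.0479  0.0777] [0.0033310583154324332, 0.0033310583154324176]
copper_cup scene [437.2 227.1] 0.88 1
copper_cup top [163.1 130.6] 0.71 1
    [0.6658 0.3372 0.2092] [0.004118845355556048, 0.004118845355556063]
compound_bar scene 
[... 518 characters left out ...]
072] [0.00031496034379180945, 0.00031496034379177953]
copper_plate scene [117.7 291.5] 0.79 1
copper_plate top [429.2 166.6] 0.9 1
    [ 0.5946 -0.3963  0.1685] [0.004463662082171396, 0.004463662082171331]
{'time_s': 1.4, 'q': array([-1.3363,  0.3806,  1.2974, -0.    ,  1.4636, -0.2153]), 'dq': array([ 0.001 ,  0.0012, -0.0008,  0.0013, -0.0017, -0.002 ]), 'joint_efforts': array([ -0.0026, -44.8333, -23.1467,  -0.0003,   0.0005,   0.    ]), 'tcp_pos': array([ 0.2391, -0.4953,  0.2313]), 'ee_rot': array([-0.    ,  0.9748,  0.223 , -0.    ]), 'contact_force': array([ 0.3865, -0.7178, -0.5524]), 'moment': array([-0.0018,  0.0137,  0.0047]), 'grasp_force': 0.0, 'finger_gap': 0.08520595141411814}
```

Run:
```python
import cv2,numpy as np
a=cv2.imread("pics/scene0.png");b=cv2.imread("pics/top0.png")
f=lambda i:cv2.resize(i,None,fx=5,fy=5,interpolation=cv2.INTER_CUBIC)
cv2.imwrite("pics/c1.png",np.vstack([f(b[150:260,220:340])[:,:600],]))
cv2.imwrite("pics/c2.png",np.hstack([f(b[140:240,90:170]),f(a[140:240,380:460])]))
```

```text
(no output)
```

View pics/top0.png

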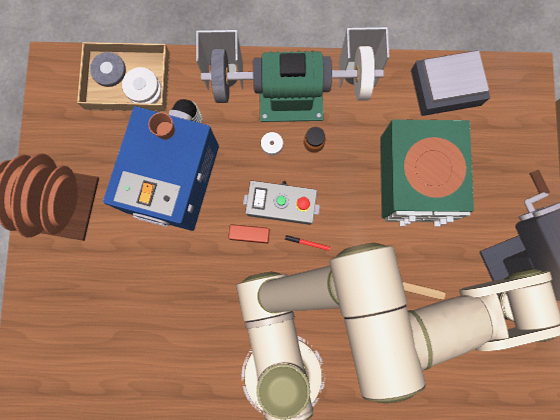

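View pics/scene0.png

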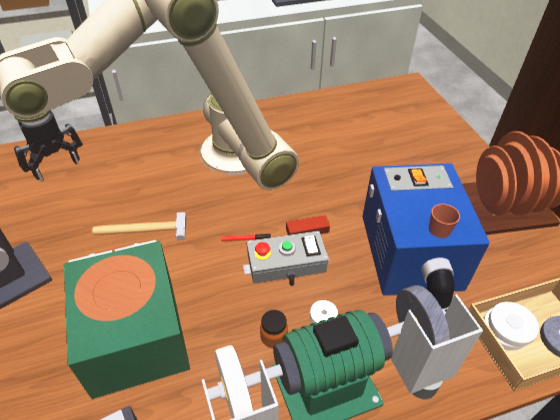

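View pics/c1.png

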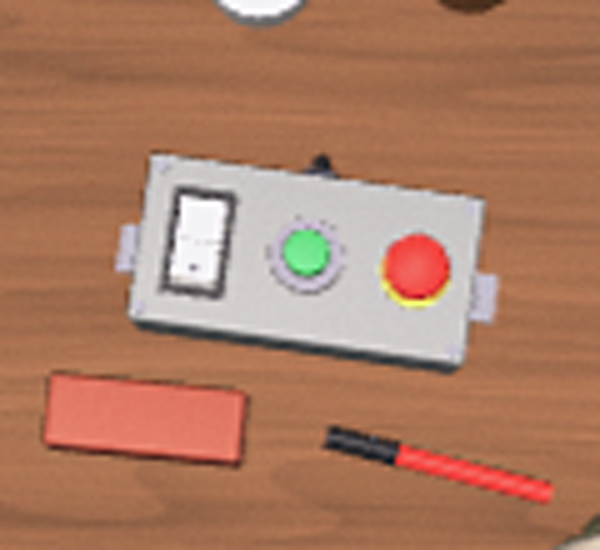

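View pics/c2.png

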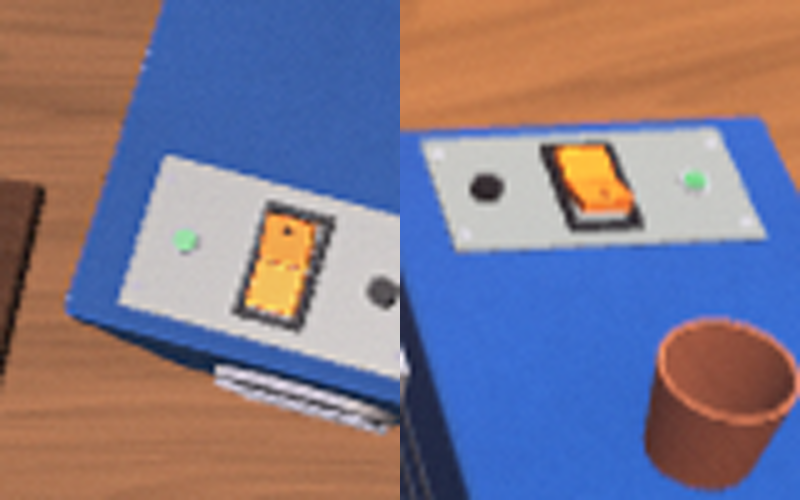

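The top view shows the blue extractor on the left, orange rocker dot at about (147,186), and the control box at about (281,200), with its white rocker dot at (258.6,203), green cap at (281,200) and red head at (303,203). The scene view confirms the orange far end is raised (dot at about (420,178)). I'll refine with colour centroids.

```bash
cat >> h.py <<'E'
def delta(p,yaw=None):
    from scipy.spatial.transform import Rotation as Ro
    s=robot.get_state(); w,x,y,z=s["ee_rot"]; r=Ro.from_quat([x,y,z,w]); X=r.as_matrix()[:,0]
    cy=np.arctan2(X[1],X[0]); print("tcp",s["tcp_pos"].round(4),"yaw",round(cy,4),"F",s["contact_force"].round(1),"t",s["time_s"])
    print("tool d",r.inv().apply(np.array(p)-s["tcp_pos"]).round(4), None if yaw is None else "rz=%.4f"%-((yaw-cy+np.pi/2)%np.pi-np.pi/2))
E
python3 - <<'E'
from h import *
np.set_printoptions(precision=4,suppress=True)
for n in("scene","top"): cap(n)
def blob(n,lo,hi,box):
    h=cv2.cvtColor(C[n]["frame"],cv2.COLOR_BGR2HSV); m=cv2.inRange(h,lo,hi); k=np.zeros_like(m); x0,y0,x1,y1=box; k[y0:y1,x0:x1]=m[y0:y1,x0:x1]
    ys,xs=np.nonzero(k); q=cv2.minAreaRect(np.c_[xs,ys].astype(np.float32)); return np.array(q[0]),q,len(xs)
B={"green":((50,110,80),(85,255,255),{"scene":(270,230,305,260),"top":(265,190,295,215)}),
"red":((0,190,120),(6,255,255),{"scene":(250,237,274,262),"top":(292,193,315,215)}),
"orange":((8,140,170),(28,255,255),{"scene":(405,160,435,190),"top":(135,175,160,208)}),
"white":((0,0,215),(180,30,255),{"scene":(298,228,326,262),"top":(250,183,272,213)})}
for k,(lo,hi,bx) in B.items():
    r={n:blob(n,lo,hi,bx[n]) for n in bx}
    print(k,{n:(r[n][1],r[n][2]) for n in r}, *tri([(n,r[n][0]) for n in r]))
    z={"green":.081,"red":.086,"orange":.219,"white":.069}[k]
    for n in r: print("   ",n,atz(n,r[n][0],z)[:2])
D=lambda x,y,ox,oy:((x-2)/5+ox,(y-2)/5+oy)
print("orange dot top",atz("top",D(287,231,90,140),.2235),"scene",atz("scene",D(203,193,380,140),.2235))
print("orange frame",[atz("top",D(*c,90,140),.214)[:2] for c in((268,200),(335,215),(302,330),(235,315))])
print("white dot top",atz("top",D(193,266,220,150),.0735))
print("white frame",[atz("top",D(*c,220,150),.064)[:2] for c in((178,186),(238,194),(220,298),(160,290))])
print("box corners",[atz("top",D(*c,220,150),.06)[:2] for c in((152,154),(485,200),(460,360),(130,318))])
E
```

```text
green {'scene': (((286.5000305175781, 245.50003051757812), (8.485280990600586, 8.485280990600586), 45.0), 71), 'top': (((281.0, 200.0), (8.0, 8.0), 90.0), 62)} [0.5072 0.0166 0.0728] [0.0005851789410465277, 0.0005851789410465389]
    scene [0.5134 0.0138]
    top [0.506  0.0172]
red {'scene': (((259.873291015625, 243.92123413085938), (20.772907257080078, 13.076173782348633), 65.55604553222656), 101), 'top': (((304.02740478515625, 202.73974609375), (10.533703804016113, 9.36329174041748), 69.44395446777344), 17)} [ 0.4972 -0.0514  0.0925] [0.0016234247679048186, 0.0016234247679048227]
    scene [ 0.4916 -0.0517]
    top [ 0.4987 -0.0501]
orange {'scene': (((419.5, 171.0), (22.0, 29.0), 90.0), 240), 'top': (((145.8693084716797, 192.3651580810547), (10.37092113494873, 18.6805419921875), 14.931416511535645), 188)} [0.4942 0.3739 0.2267] [0.002164159554984514, 0.0021641595549843125]
    scene [0.4872 0.3822]
    top [0.4947 0.374 ]
white {'scene': (((314.39190673828125, 246.35902404785156), (26.537302017211914, 15.26518726348877), 73.0724868774414), 178), 'top': (((257.29730224609375, 200.71621704101562), (11.343530654907227, 23.015857696533203), 9.462322235107422), 143)} [0.5094 0.0916 0.0438] [0.0032192923839189547, 0.003219292383918894]
    scene [0.5289 0.0861]
    top [0.5042 0.0871]
orange dot top [0.5115 0.3709 0.2235] scene [0.5162 0.367  0.2235]
orange frame [array([0.5299, 0.3848]), array([0.5226, 0.3486]), array([0.4603, 0.3623]), array([0.4675, 0.3982])]
white dot top [0.4973 0.084  0.0735]
white frame [array([0.5468, 0.0949]), array([0.5428, 0.0591]), array([0.4801, 0.068 ]), array([0.484 , 0.1036])]
box corners [array([0.5667, 0.1113]), array([ 0.5435, -0.088 ]), array([ 0.4471, -0.0746]), array([0.4674, 0.121 ])]
```

```bash
python3 -c "
from h import *
delta((.514,.369,.29),-.2)"
```

```text
tcp [ 0.2391 -0.4953  0.2313] yaw 0.4498 F [-0.3  0.1 -1. ] t 1.5
tool d [ 0.6233 -0.6588 -0.0587] rz=0.6498
```

Units first: shifts go in shares of 0.5 m and turns go in shares of pi rad. So -0.03 m / 0.5 = -0.06, 0.026 m / 0.5 = 0.052.

```bash
python3 -m creep '{"dx":[0,0.026,0.052,0.052,0.052,0.052,0.052,0.052,0.052,0.052],"dy":[0,-0.0276,-0.055,-0.055,-0.055,-0.055,-0.055,-0.055,-0.055,-0.055],"dz":[-0.06,-0.06,0,0,0,0,0,0,0,0],"wx":[0,0,0,0,0,0,0,0,0,0],"wy":[0,0,0,0,0,0,0,0,0,0],"wz":[0,0,0,0,0,0,0,0,0,0],"jaw":[0,0,0,0,0,0,0,0,0,0]}' 40 | tail -5
python3 -m creep '{"dx":[0.052,0.052,0.052,0.052,0.052,0.052,0.052,0.052,0.052,0.052],"dy":[-0.055,-0.055,-0.055,-0.055,-0.055,-0.055,-0.055,-0.055,-0.055,-0.055],"dz":[0,0,0,0,0,0,0,0,0,0],"wx":[0,0,0,0,0,0,0,0,0,0],"wy":[0,0,0,0,0,0,0,0,0,0],"wz":[0,0,0,0,0,0,0,0,0,0],"jaw":[0,0,0,0,0,0,0,0,0,0]}' | tail -5
python3 -m creep '{"dx":[0.052,0.052,0.052,0.052,0,0,0,0,0,0],"dy":[-0.055,-0.055,-0.055,-0.055,0,0,0,0,0,0],"dz":[0,0,0,0,0,0,0,0,0,0],"wx":[0,0,0,0,0,0,0,0,0,0],"wy":[0,0,0,0,0,0,0,0,0,0],"wz":[0,0,0,0,0.0382,0.0382,0.0382,0.0382,0.0382,0.0159],"jaw":[0,0,0,0,0,0,0,0,0,0]}' | tail -5
python3 -m creep '{"dx":[0,0],"dy":[0,0],"dz":[0,0],"wx":[0,0],"wy":[0,0],"wz":[0,0],"jaw":[0,0]}'|tail -3
python3 -c "
from h import *
delta((.514,.369,.24),-.2)"
```

```text
tcp_pos: [0.3365, -0.1869, 0.2915]
ee_rot: [0.0, 0.975, 0.223, 0.0]
contact_force: [0.3, 0.0, -0.7]
finger_gap: 0.0
grasp_force: 0.0
tcp_pos: [0.4512, 0.1742, 0.2915]
ee_rot: [0.0, 0.975, 0.223, 0.0]
contact_force: [0.5, -1.6, 0.3]
finger_gap: 0.0001
grasp_force: 0.0
tcp_pos: [0.4969, 0.3164, 0.2912]
ee_rot: [0.0, 0.995, -0.103, -0.0]
contact_force: [0.4, -0.6, 0.2]
finger_gap: 0.0001
grasp_force: 0.0
contact_force: [0.7, 0.1, 0.9]
finger_gap: -0.0002
grasp_force: 0.0
tcp [0.4969 0.3163 0.2913] yaw -0.1983 F [0.7 0.1 0.9] t 4.1667
tool d [ 0.0064 -0.055   0.0513] rz=0.0017
```

To row units: -0.0275 m / 0.5 = -0.055, 0.026 m / 0.5 = 0.052.

```bash
python3 -m creep '{"dx":[0.0064,0.0064,0,0,0],"dy":[-0.055,-0.055,0,0,0],"dz":[0,0,0.052,0.05,0],"wx":[0,0,0,0,0],"wy":[0,0,0,0,0],"wz":[0,0,0,0,0],"jaw":[0,0,0,0,0]}' | tail -5
python3 - <<'E'
from h import *
for n in("scene","top"): cap(n)
delta((.514,.369,.217),-.2)
p=robot.get_state()["tcp_pos"]
f=lambda n,x,y:cv2.resize(C[n]["frame"][y:y+100,x:x+80],None,fx=5,fy=5,interpolation=cv2.INTER_CUBIC)
cv2.imwrite("pics/c3.png",np.hstack([f("top",110,140),f("scene",380,110)]))
print(proj("top",p)-[110,140],proj("scene",p)-[380,110])
E
```

```text
tcp_pos: [0.5126, 0.3686, 0.2352]
ee_rot: [0.002, 0.995, -0.099, -0.004]
contact_force: [-0.8, 0.6, -2.1]
finger_gap: -0.0
grasp_force: 0.0
tcp [0.5141 0.3688 0.2405] yaw -0.1992 F [-0.5 -1.1  1. ] t 4.6833
tool d [-0.0001 -0.0002  0.0235] rz=0.0008
[36.04903641 43.58515908] [41.92272503 62.52143435]
```

View pics/c3.png

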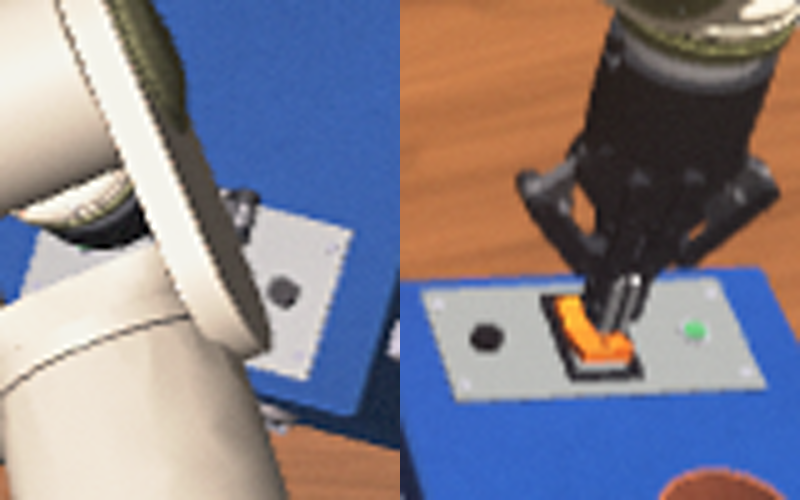

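The scene crop shows the closed tip right above the orange rocker's far half (tip at about (612,330), dot just below it). Pressing.

To row units: 0.01 m / 0.5 = 0.02, 0.005 m / 0.5 = 0.01.

```bash
python3 -m creep '{"dx":[0,0,0,0,0,0,0],"dy":[0,0,0,0,0,0,0],"dz":[0.02,0.01,0.008,0.006,0.003,0,0],"wx":[0,0,0,0,0,0,0],"wy":[0,0,0,0,0,0,0],"wz":[0,0,0,0,0,0,0],"jaw":[0,0,0,0,0,0,0]}'
python3 -m creep '{"dx":[0,0,0],"dy":[0,0,0],"dz":[0.003,0,0],"wx":[0,0,0],"wy":[0,0,0],"wz":[0,0,0],"jaw":[0,0,0]}'
```

```text
time_s: 5.27
tcp_pos: [0.5144, 0.3689, 0.2173]
ee_rot: [-0.0, 0.995, -0.1, 0.0]
contact_force: [2.7, -0.5, 3.1]
finger_gap: 0.0
grasp_force: 1.8
time_s: 5.52
tcp_pos: [0.5144, 0.3689, 0.217]
ee_rot: [-0.0, 0.995, -0.1, 0.001]
contact_force: [1.4, -2.5, 10.5]
finger_gap: 0.0002
grasp_force: 5.3
```

To row units: 0.0015 m / 0.5 = 0.003.

```bash
python3 -m creep '{"dx":[0,0,0],"dy":[0,0,0],"dz":[0.003,0,0],"wx":[0,0,0],"wy":[0,0,0],"wz":[0,0,0],"jaw":[0,0,0]}'
python3 -m creep '{"dx":[0,0,0,0,0,0,0,0,0,0],"dy":[0,0,0,0.08,0.08,0.08,0.08,0.08,0.08,0],"dz":[-0.04,-0.06,-0.06,0,0,0,0,0,0,0],"wx":[0,0,0,0,0,0,0,0,0,0],"wy":[0,0,0,0,0,0,0,0,0,0],"wz":[0,0,0,0,0,0,0,0,0,0],"jaw":[0,0,0,0,0,0,0,0,0,0]}'
python3 - <<'E'
from h import *
for n in("scene","top"): cap(n)
delta((.4955,.084,.10),-.12)
f=lambda n,x,y:cv2.resize(C[n]["frame"][y:y+100,x:x+80],None,fx=5,fy=5,interpolation=cv2.INTER_CUBIC)
cv2.imwrite("pics/c4.png",np.hstack([f("top",110,140),f("scene",380,140)]))
E
```

```text
time_s: 5.77
tcp_pos: [0.5145, 0.369, 0.2169]
ee_rot: [-0.001, 0.995, -0.1, 0.002]
contact_force: [-1.5, -3.8, 17.5]
finger_gap: -0.0001
grasp_force: 8.9
time_s: 6.6
tcp_pos: [0.4648, 0.1292, 0.2937]
ee_rot: [0.001, 0.995, -0.102, -0.001]
contact_force: [1.1, 0.4, -0.1]
finger_gap: 0.0001
grasp_force: 0.0
tcp [0.4658 0.133  0.2937] yaw -0.2026 F [ 0.2  1.  -1.1] t 6.7
tool d [0.0392 0.0421 0.1937] rz=-0.0826
```

View pics/c4.png

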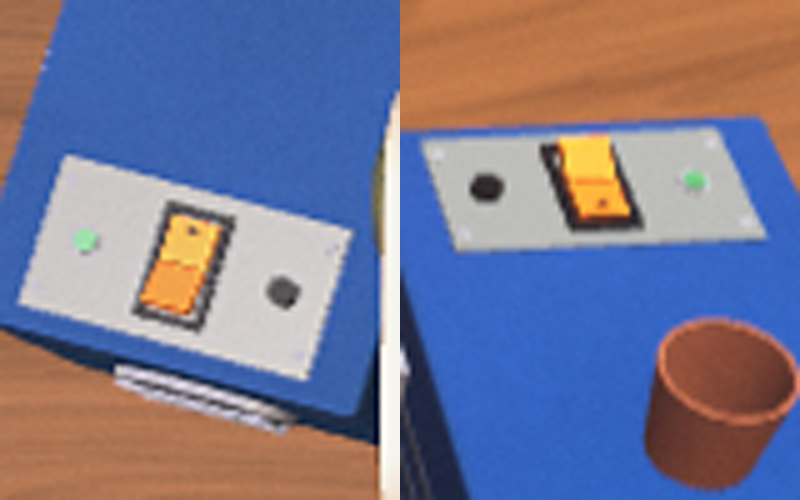

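Both views show the orange rocker's far half down, near end up (on), and the cup unmoved. Next is the white rocker.

To row units: 0.04 m / 0.5 = 0.08, 0.03 m / 0.5 = 0.06, -0.08 rad / 3.1416 = -0.0255.

```bash
python3 -m creep '{"dx":[0.04,0.038,0,0,0,0,0,0],"dy":[0.042,0.042,0,0,0,0,0,0],"dz":[0.04,0.06,0.08,0.08,0.08,0.047,0,0],"wx":[0,0,0,0,0,0,0,0],"wy":[0,0,0,0,0,0,0,0],"wz":[-0.0255,0,0,0,0,0,0,0],"jaw":[0,0,0,0,0,0,0,0]}'
python3 - <<'E'
from h import *
for n in("scene","top"): cap(n)
delta((.4955,.084,.067),-.12)
p=robot.get_state()["tcp_pos"]
f=lambda n,x,y:cv2.resize(C[n]["frame"][y:y+100,x:x+80],None,fx=5,fy=5,interpolation=cv2.INTER_CUBIC)
cv2.imwrite("pics/c5.png",np.hstack([f("top",220,150),f("scene",260,190)]))
E
```

```text
time_s: 7.37
tcp_pos: [0.498, 0.0872, 0.0999]
ee_rot: [-0.0, 0.998, -0.059, -0.001]
contact_force: [0.0, 0.1, 0.4]
finger_gap: 0.0002
grasp_force: 0.0
tcp [0.4992 0.0868 0.1019] yaw -0.1191 F [ 0.2  0.6 -0.1] t 7.4667
tool d [-0.0034  0.0032  0.0349] rz=0.0009
```

View pics/c5.png

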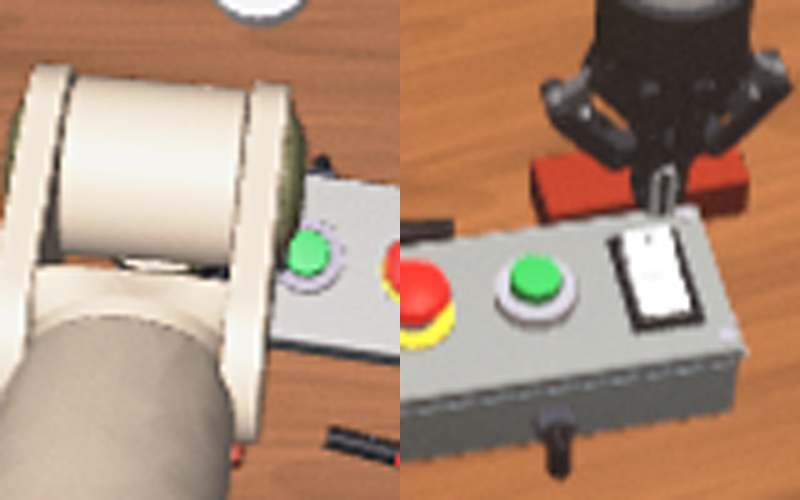

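The scene crop shows the tip (660,210) above the near half of the white rocker (dot 648,238). Correct by 3 mm and press.

To row units: 0.01 m / 0.5 = 0.02, 0.005 m / 0.5 = 0.01.

```bash
python3 -m creep '{"dx":[-0.007,0,0,0,0,0,0,0,0],"dy":[0.006,0,0,0,0,0,0,0,0],"dz":[0.02,0.02,0.01,0.008,0.006,0.006,0.003,0,0],"wx":[0,0,0,0,0,0,0,0,0],"wy":[0,0,0,0,0,0,0,0,0],"wz":[0,0,0,0,0,0,0,0,0],"jaw":[0,0,0,0,0,0,0,0,0]}'
python3 -m creep '{"dx":[0,0,0],"dy":[0,0,0],"dz":[0.003,0,0],"wx":[0,0,0],"wy":[0,0,0],"wz":[0,0,0],"jaw":[0,0,0]}'
```

```text
time_s: 8.22
tcp_pos: [0.4944, 0.0838, 0.0667]
ee_rot: [0.0, 0.998, -0.06, 0.001]
contact_force: [-10.8, 1.0, 26.1]
finger_gap: 0.0004
grasp_force: 13.2
time_s: 8.47
tcp_pos: [0.4945, 0.0838, 0.0665]
ee_rot: [0.0, 0.998, -0.06, 0.002]
contact_force: [-15.3, 0.7, 40.9]
finger_gap: 0.0001
grasp_force: 20.6
```

To row units: 0.035 m / 0.5 = 0.07, 0.033 m / 0.5 = 0.066.

```bash
python3 -m creep '{"dx":[0,0,0,0.024,0,0],"dy":[0,0,0.07,0.066,0,0],"dz":[-0.04,-0.06,0,0,0,0],"wx":[0,0,0,0,0,0],"wy":[0,0,0,0,0,0],"wz":[0,0,0,0,0,0],"jaw":[0,0,0,0,0,0]}'
python3 - <<'E'
from h import *
for n in("scene","top"): cap(n)
delta((.507,.017,.082),-.12)
f=lambda n,x,y:cv2.resize(C[n]["frame"][y:y+100,x:x+80],None,fx=5,fy=5,interpolation=cv2.INTER_CUBIC)
cv2.imwrite("pics/c6.png",np.hstack([f("top",220,150),f("scene",260,190)]))
E
```

```text
time_s: 8.97
tcp_pos: [0.4989, 0.0133, 0.1132]
ee_rot: [0.0, 0.998, -0.061, 0.001]
contact_force: [0.1, 0.2, -0.4]
finger_gap: -0.0001
grasp_force: 0.0
tcp [0.4982 0.0149 0.1127] yaw -0.1203 F [1.6 0.3 0.6] t 9.0667
tool d [ 0.0085 -0.0031  0.0307] rz=-0.0003
```

View pics/c6.png

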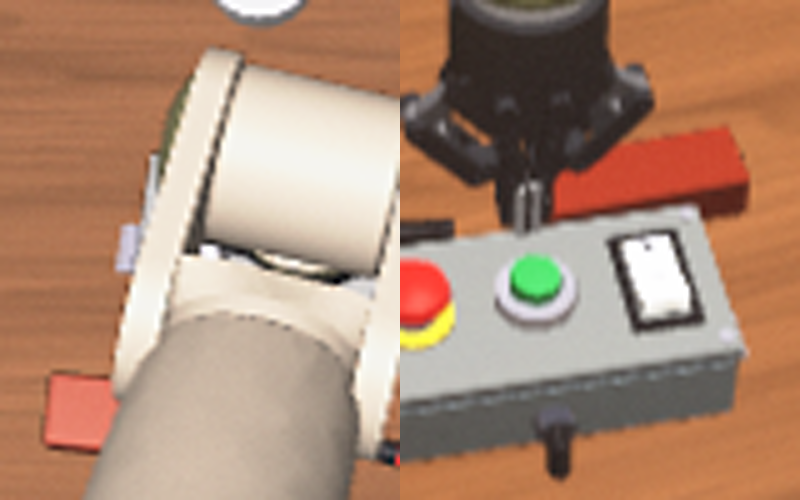

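The white rocker's dot dropped from row 238 to 246 in the crop, and the tip stopped at the expected 67 mm, so it is down at low. Now the green button.

```bash
python3 -m creep '{"dx":[0.017,0,0,0,0,0,0],"dy":[-0.006,0,0,0,0,0,0],"dz":[0.02,0.02,0.02,0.008,0.006,0,0],"wx":[0,0,0,0,0,0,0],"wy":[0,0,0,0,0,0,0],"wz":[0,0,0,0,0,0,0],"jaw":[0,0,0,0,0,0,0]}'
python3 -m creep '{"dx":[0,0,0],"dy":[0,0,0],"dz":[0.002,0,0],"wx":[0,0,0],"wy":[0,0,0],"wz":[0,0,0],"jaw":[0,0,0]}'
```

```text
time_s: 9.65
tcp_pos: [0.5068, 0.0176, 0.0761]
ee_rot: [-0.0, 0.998, -0.06, 0.0]
contact_force: [-1.4, 3.2, 3.6]
finger_gap: 0.0001
grasp_force: 2.4
time_s: 9.9
tcp_pos: [0.5069, 0.0176, 0.0759]
ee_rot: [-0.0, 0.998, -0.06, 0.001]
contact_force: [-3.7, 4.2, 14.0]
finger_gap: 0.0001
grasp_force: 6.9
```

Right in (14 N at the stop). Lift and check.

To row units: -0.04 m / 0.5 = -0.08, 0.035 m / 0.5 = 0.07.

```bash
python3 -m creep '{"dx":[0,0,0,0,-0.04,-0.04,-0.04,-0.04,0,0],"dy":[0,0,0,0,0.07,0.07,0.07,0.07,0.08,0.08],"dz":[-0.04,-0.08,-0.08,-0.08,0,0,0,0,0,0],"wx":[0,0,0,0,0,0,0,0,0,0],"wy":[0,0,0,0,0,0,0,0,0,0],"wz":[0,0,0,0,0,0,0,0,0,0],"jaw":[0,0,0,0,0,0,0,0,0,0]}'
python3 -m creep '{"dx":[0,0,0,0],"dy":[0.08,0.08,0,0],"dz":[0,0,0,0],"wx":[0,0,0,0],"wy":[0,0,0,0],"wz":[0,0,0,0],"jaw":[0,0,0,0]}'
python3 - <<'E'
from h import *
for n in("scene","top"): cap(n)
f=lambda n,x,y:cv2.resize(C[n]["frame"][y:y+100,x:x+80],None,fx=5,fy=5,interpolation=cv2.INTER_CUBIC)
cv2.imwrite("pics/c7.png",np.hstack([f("top",235,160),f("scene",260,190)]))
E
```

```text
time_s: 10.73
tcp_pos: [0.3999, -0.1931, 0.2152]
ee_rot: [0.0, 0.998, -0.06, 0.0]
contact_force: [0.7, 0.4, 0.4]
finger_gap: -0.0001
grasp_force: 0.0
time_s: 11.07
tcp_pos: [0.3911, -0.2728, 0.2142]
ee_rot: [-0.0, 0.998, -0.061, -0.0]
contact_force: [0.0, 0.6, 0.2]
finger_gap: 0.0003
grasp_force: 0.0
```

View pics/c7.png

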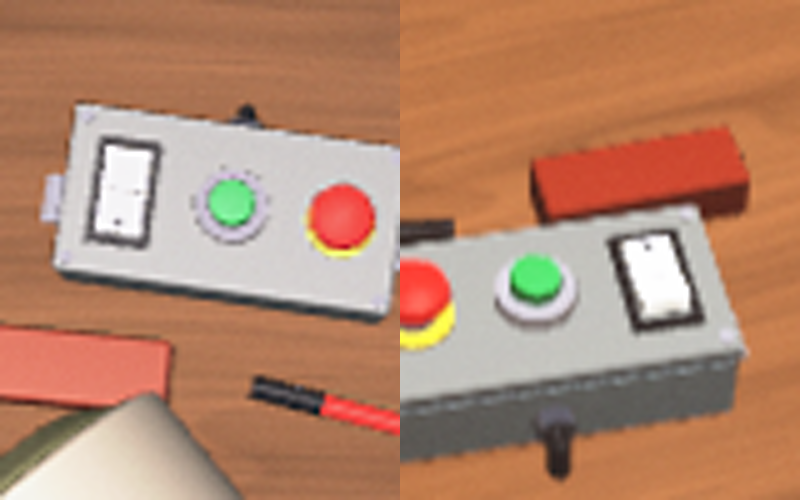

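The white rocker is at low (in the top view its dot has moved outward towards the near end), the green and red buttons are out, and the bar and marker have not moved. Handing in.

```bash
python3 -c "
from station import robot
print(robot.sign_off())"
```

```text
the job is handed in; nothing more can be done
None
```

I pressed the orange rocker to on, then the white rocker to low, then the green start button right in, and it sprang back. The stop button was not pressed, no loose thing moved in the views I checked, and the job is handed in; the sign-off returned no verdict.

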